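# Find the heavy side of a plaster model on the turning stand and hold it down

## Task

This plaster leg model has to be balanced before it goes on the carving lathe. Take the handwheel of the turning stand by its rim, turn the model and feel which side of it is the heavy one - the stand is stiff and will not let it swing down by itself - then bring the heavy side straight down and finish still gripping the wheel, keeping it there so that I can mark the top. Turn it by the handwheel only, keep off the plaster, and leave the other things on the bench where they lie.

Things in the scene. Friction and masses are not known exactly. Their poses are not given: they have to be found in the camera images.
- stand: Turning stand of painted steel, bolted to the bench: base plate 140 x 170 x 12 mm, column 55 x 70 mm, and on top a bearing 70 mm long, 68 mm across, for a level shaft 170 mm above the bench. Origin: under the column, on the bench; x level along the shaft from the handwheel (at -x) to the plaster model (at +x), z up.
- drag_screw (a point): Black lever of the drag screw on the -y side of the bearing, 60 mm from the shaft; it is set and stays as it is. It presses greased pads on the shaft: turning it takes about 0.5 N m, plus or minus the heavy side's pull; let go, the heavy side sinks only by a creeping 1.2 degrees a second at most; held still by the rim, the drag creeps off within about a second and the hand then carries the heavy side's whole pull.
- handwheel: Aluminium handwheel at the -x end of the shaft: rim 180 mm outside, 148 mm inside diameter, 16 mm thick along the shaft, flat sides; 3 spokes 8 mm thick; hub 48 mm across. Origin: its centre, on the shaft, 85 mm along -x from the stand's, 170 mm high; x as the stand's, z to the spoke with the dark index hole. Turns endlessly about x. Its angle says nothing about the heavy side, which differs every time.
- wheel_index (a point): Point at mid-rim, 82 mm from the shaft axis, at the end of the spoke with the index hole. The rim's top is 260 mm above the bench with free space round it: the nearest solid, the bearing, begins 42 mm along the shaft from the middle of the rim and is only 204 mm high.
- model: White plaster leg model on a mandrel rod in the chuck, one piece with the handwheel: 190 mm long, 126 mm across. Origin: middle of its flat base, on the shaft, 135 mm along +x from the stand's; x as the stand's. One side is heavier inside, unseen: it pulls with 0.29 to 0.42 N m when level with the shaft (3.5 to 5 N at the rim), as the sine of its angle from straight down otherwise.
- rasp: Plaster rasp with wooden handle, 250 mm long, lies on the bench beside the stand, 26 mm high.
- knife: Plaster spatula with wooden handle, 240 mm long, lies on the bench beside the model, 20 mm high.
- marker: Carpenter's marker, 136 mm long and 13 mm thick, lies near the stand.
- callipers: Steel callipers, 210 mm long and 11 mm high, lie to the right of the stand.
- bowl: Black rubber mixing bowl, 124 mm across and 75 mm high, stands to the right.
- talc: White plastic bottle, 60 mm across and 140 mm high, stands to the right at the back.
- tape: Roll of paper tape lying flat, 100 mm across and 25 mm high, to the left.
- sanding_block: Cork sanding block, 110 x 65 x 30 mm, to the left.

How it is judged:
By the outcome, as a careful person would: the job done as asked, in the order asked, and still so for the second after the job is handed in, while the arm keeps its last pose, push and grip.
It also fails if it takes over 72 s, if anything falls off the work surface, if the arm or the gripper's body presses on something with over 40 N, if the wrist force passes 120 N, or if a joint passes its speed limit or range.

## Robot

A 6-joint arm with a two-finger parallel gripper is mounted at the origin on the work surface. World frame = base frame: x ahead of the robot, y to its left, z up, the work surface at z = 0. Lengths are in m, angles in degrees, forces in N, time in s.
With the tool pointing down it reaches from about 0.375 to 0.9 m from the base axis. Payload 3.1 kg.
Tool frame: the origin (TCP) lies on the centre line of the jaws, within the pads' length; the fingertips stand finger_overhang ahead of it and the grasp point (between the pads) lies 5 mm behind it (finger_overhang is the distance from the TCP to the fingertips, in m); z points along the fingers, y is the line along which they close (so a half turn about z gives the same grasp; the last joint's range is limited). The gripper opens to 87 mm and grips with 3 to 60 N. Pads are 19 mm wide; open, the fingers measure 117 mm over their backs; the gripper's body (75 mm by 190 mm) begins 51 mm behind the grasp point.
Start: joints at [-80.243, 30.224, 82.088, -0, 67.689, -10.227], TCP at [0.214, -0.587, 0.237] pointing down, gripper open.
Joint ranges: [-176.69, 176.69], [-43.24, 126.21], [12.49, 139.97], [-82, 262], [0, 151.66], [-163.58, 163.58]. Speed limits (degrees/s): [159.86, 159.86, 180, 180, 180, 180].

## Interface

Orientations are given as a 3x3 rotation matrix whose columns are the frame's x, y, z axes.
In Python, from rig import read_state, capture, calibration, hand_in, finger_overhang gives the robot as it stands.
- The arm moves only by the tool send_rows, never from a script. Its argument "plan" is a list of rows, each a list of 5 numbers: the closure in counts, from 0 (fully open) to 255 (shut), then the shift along the tool's x, y, z in m, then the turn about the tool's z in rad. A call has 1 to 20 rows; each row shifts and turns the commanded pose from where the row before left it, along the tool's axes as they then stand; what a row does not reach is not made up. A row lasts 1/12 s, in which the tool goes at most 41.7 mm and 7.16 degrees, less where a joint would pass 70% of its speed; a pose out of reach is approached as far as the arm can. A call is refused whole if a number of a shift passes 0.0417 or a number of a turn 0.125, either way. A call with a gripper value outside its range is refused whole. The fingers move at their own pace and stop on an object; the grip force is fixed at half the most. Time passes only in rows, so rows that do not move let the fingers close. It gives the time, the measured TCP pose, the force, the opening and the grip force at its end, in the units of the state.
- read_state(): the state, without advancing time (a new reading comes with each control period).
- capture(name): name is "scene" or "top"; returns (picture, depth): 480x640x3 uint8, blue, green, red; 480x640 float32, m along the optical axis (not along the pixel's ray), 0 where there is no reading.
- calibration(name): a dict with "fx", "fy", "cx", "cy" (pixels), "xyz" and "rotation" of the camera in the world. Camera axes: x right, y down, z forward; pixel columns grow to the right and rows downward; lengths in m; the calibration is good to about 2 mm. A picture is of the moment at which its call begins. calibration takes no time and is no camera call.
- hand_in(): hands the job in; it is judged then, once.
The state is a dict: "time_s": time; "joint_positions": joint angles; "qvel": joint speeds; "tau": joint torques, N m; "position": TCP position; "tcp_rot": TCP orientation; "force": force on the tool from outside, world axes, zero at the start; "moment": the same for the moment, N m; "opening": opening from 0.0 (shut) to 1.0 (fully open); "grasp_force": force on a finger pad.
Only numpy, scipy, OpenCV 4.12 (cv2) and the standard library are available. Lean on these libraries where they do the work, as an engineer would, in place of code of your own. Each camera call takes 0.05 s, during which the arm holds its last target. There are 200 camera calls.

## Working session

There is one attempt and no reset: what is moved stays moved. The work goes in short steps, Python scripts to look and compute and a tool call to move; the robot and the scene stay as the last step left them, time stands still between calls to the robot, and variables do not carry over. Pictures are saved under pics/ and viewed, at most 10 in all, crops included, and the job is handed in when it is done.

Besides the shell and the picture viewer there is one more tool, called after ">>>" as name(argument=value, ...), one argument or row to a line, values as JSON. send_rows: Moves the arm, as the interface text tells. Its arguments: {"type":"object","properties":{"plan":{"type":"array","items":{"type":"array","items":{"type":"number"}}}},"required":["plan"]}

```bash
ls; mkdir -p pics
python3 - <<'E'
from rig import *
import cv2,numpy as np
s=read_state();print(s['time_s'],s['position'],np.round(s['tcp_rot'],3),s['force'],s['moment'],s['opening'],finger_overhang)
for n in("scene","top"):
    p,d=capture(n);cv2.imwrite(f"pics/{n}0.png",p);np.save(f"pics/{n}0.npy",d);print(n,calibration(n))
E
```

```text
pics
0.0 [ 0.2135289  -0.58665286  0.23556966] [[ 0.94   0.342 -0.   ]
 [ 0.342 -0.94   0.002]
 [ 0.    -0.002 -1.   ]] [0.57581154 0.02211478 0.10271958] [ 0.03825379 -0.02362251 -0.02149213] 0.9991375388902172 0.014
scene {'fx': 579.3267833480007, 'fy': 579.3267833480007, 'cx': 326.75191029178205, 'cy': 238.14904218720633, 'xyz': array([1.03260642, 0.69213827, 1.25715401]), 'rotation': array([[-0.83280902,  0.43573225, -0.34141843],
       [ 0.55332609,  0.67320782, -0.49053182],
       [ 0.01610502, -0.59743505, -0.80175557]])}
top {'fx': 523.0868494876228, 'fy': 523.0868494876228, 'cx': 315.66118950135666, 'cy': 229.17742119550226, 'xyz': array([0.35786622, 0.02159045, 1.42649247]), 'rotation': array([[-9.39151444e-04, -9.89840880e-01,  1.42176477e-01],
       [-9.99999473e-01,  9.88654217e-04,  2.77538255e-04],
       [-4.15282085e-04, -1.42176142e-01, -9.89841286e-01]])}
```

View pics/scene0.png

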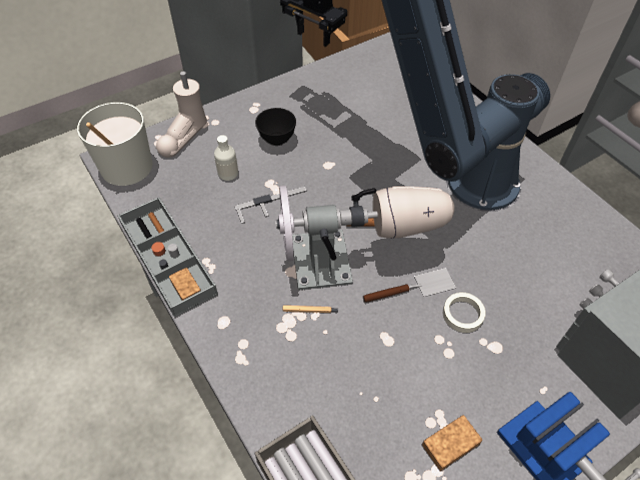

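View pics/top0.png

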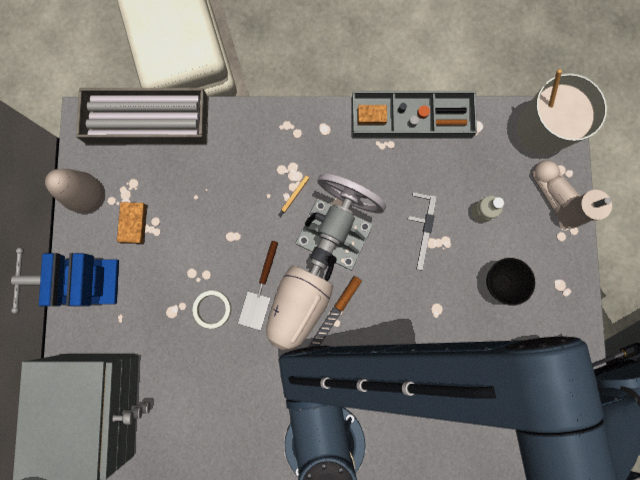

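The scene image shows the stand with the handwheel edge-on near (287,225). In the top view the wheel is at about (350,193), with the model pointing toward the robot at (300,305). Next I'll measure the wheel plane, its centre and the shaft direction.

```bash
cat > h.py <<'E'
from rig import *
import numpy as np,cv2
def cloud(n,d,u0=0,u1=640,v0=0,v1=480):
    c=calibration(n);v,u=np.mgrid[v0:v1,u0:u1];z=d[v0:v1,u0:u1]
    P=np.stack([(u-c['cx'])/c['fx']*z,(v-c['cy'])/c['fy']*z,z],-1)[z>0]
    return P@c['rotation'].T+c['xyz']
E
python3 - <<'E'
from h import *
A=cloud("top",np.load("pics/top0.npy"),300,400,160,230)
B=cloud("scene",np.load("pics/scene0.npy"),265,310,175,280)
rng=np.random.default_rng(0)
for nm,P in(("top",A),("scene",B),):
    P=P[(P[:,2]>.215)&(P[:,2]<.275)]
    best=(0,)
    for _ in range(2000):   # vertical plane (line in xy)
        a,b=P[rng.choice(len(P),2,False),:2];t=b-a
        if np.hypot(*t)<.03: continue
        n=np.array([-t[1],t[0]])/np.hypot(*t);k=abs((P[:,:2]-a)@n)<.004
        if k.sum()>best[0]:best=(k.sum(),k)
    Q=P[best[1]];m=Q.mean(0);_,_,V=np.linalg.svd(Q[:,:2]-m[:2]);n=V[1]
    s=(Q[:,:2]-m[:2])@V[0]
    from scipy.optimize import least_squares
    o=Q[:,2]>.17
    r=least_squares(lambda x:np.hypot(s-x[0],Q[:,2]-.17)-.088,[0],loss='soft_l1',f_scale=.003)
    print(nm,len(Q),m,"normal",n,np.degrees(np.arctan2(n[1],n[0])),"centre",m[:2]+V[0]*r.x[0],"zmax",Q[:,2].max(),s.min(),s.max())
# model axis from top view, top half of plaster
p=cv2.imread("pics/top0.png");
C=cloud("top",np.load("pics/top0.npy"),255,340,262,352);C=C[(C[:,2]>.2)]
print("model",C.mean(0),C[:,2].max())
E
python3 -c "
import cv2
a=cv2.imread('pics/top0.png')[150:260,270:410];b=cv2.imread('pics/scene0.png')[170:300,250:390]
cv2.imwrite('pics/z.png',cv2.vconcat([cv2.resize(a,(560,300)),cv2.resize(b,(560,300))]))"
```

```text
top 292 [ 0.62011461 -0.06412757  0.24434711] normal [-0.90454045  0.42638781] 154.76146088692744 centre [ 0.62102174 -0.06220318] zmax 0.26529837801287703 -0.07986476688956101 0.07569422895202847
scene 192 [ 0.64164164 -0.04292427  0.24511322] normal [-0.90393256  0.42767502] 154.67989884421218 centre [ 0.63142913 -0.0645094 ] zmax 0.262064757575564 -0.08878335104087968 0.05401874046563627
model [0.35067976 0.0593381  0.22545911] 0.43020584870799317
```

View pics/z.png

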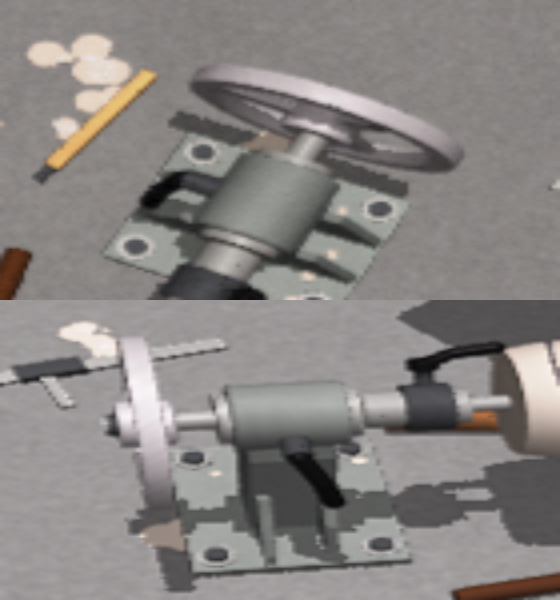

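The crop shows the rim clear at the top, with the drag lever hanging down away from the wheel. Wheel centre is about (0.626, -0.063) and the shaft direction is 154.7°. I'll lift, yaw and travel to above the rim.

>>> send_rows(
  plan=[
    [60,0,0,-0.02,-0.112],
    [60,0,0,-0.02,-0.112],
    [60,0,0,-0.02,-0.112],
    [60,0,0,-0.02,-0.111],
    [60,0,0,-0.02,-0.111],
    [60,0,0,0,-0.111],
    [60,0,0,0,-0.111],
    [60,0,0,0,0],
  ],
)

```text
time_s: 0.77
position: [0.2136, -0.5871, 0.3366]
tcp_rot: [[0.426, 0.905, -0.0], [0.905, -0.426, 0.0], [0.0, -0.0, -1.0]]
force: [-0.1, 0.0, -0.3]
opening: 0.769
grasp_force: 0.0
```

>>> send_rows(
  plan=[
    [60,0.036,0.0083,0,0],
    [60,0.036,0.0083,0,0],
    [60,0.036,0.0083,0,0],
    [60,0.036,0.0083,0,0],
    [60,0.036,0.0083,0,0],
    [60,0.036,0.0083,0,0],
    [60,0.036,0.0083,0,0],
    [60,0.036,0.0083,0,0],
    [60,0.036,0.0083,0,0],
    [60,0.036,0.0083,0,0],
    [60,0.036,0.0083,0,0],
    [60,0.036,0.0083,0,0],
    [60,0.036,0.0083,0,0],
    [60,0.036,0.0083,0,0],
    [60,0.036,0.0083,0,0],
    [60,0.036,0.0083,0,0],
    [60,0.036,0.0083,0,0],
    [60,0.036,0.0083,0,0],
    [60,0,0,0,0],
    [60,0,0,0,0],
  ],
)

```text
time_s: 2.43
position: [0.6262, -0.0636, 0.3353]
tcp_rot: [[0.427, 0.904, -0.002], [0.904, -0.427, 0.0], [-0.001, -0.002, -1.0]]
force: [-0.0, -0.5, -0.1]
opening: 0.763
grasp_force: 0.0
```

Run:
```python
from h import *
s=read_state();R=s['tcp_rot'];p=s['position']
print(s['time_s'],p,np.round(R,4),s['force'],s['moment'])
print("to target in tool",R.T@(np.array([.626,-.063,.247])-p))
p,d=capture("top");cv2.imwrite("pics/t1.png",cv2.resize(p[130:280,250:450],(800,600)))
```

```text
2.4333 [ 0.62620136 -0.06361109  0.33534111] [[ 4.266e-01  9.044e-01 -1.900e-03]
 [ 9.044e-01 -4.266e-01  3.000e-04]
 [-6.000e-04 -1.900e-03 -1.000e+00]] [-0.01924074 -0.49937794 -0.12769765] [-0.07245712  0.00604741  0.00790889]
to target in tool [ 0.00051815 -0.0002769   0.0883415 ]
```

View pics/t1.png

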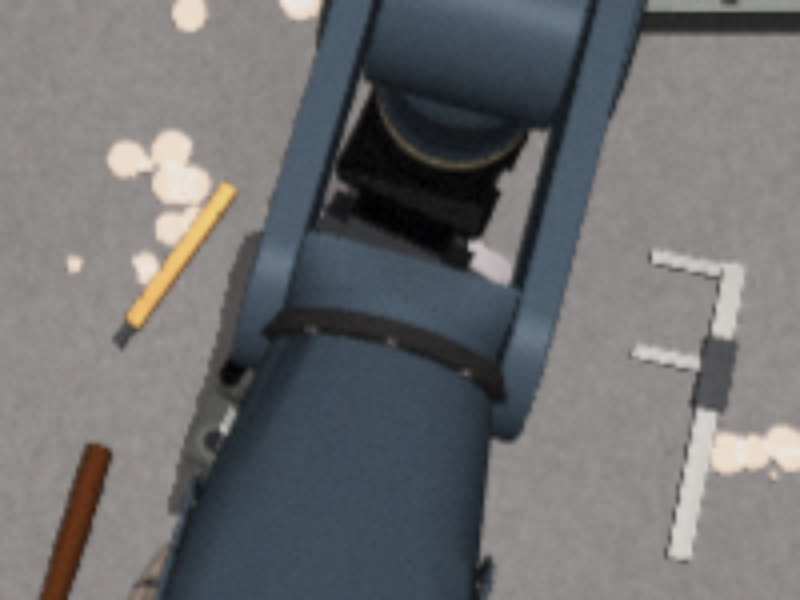

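The arm hides the wheel from above, but the pose matches the target, so I'll descend. I'll take a free-air baseline first.

```bash
cat >> h.py <<'E'
def avg(n):
    L=[]
    for _ in range(n):
        capture("top");s=read_state();L.append(np.r_[s['force'],s['moment']])
    L=np.array(L);R=s['tcp_rot']
    print("t",s['time_s'],"pos",np.round(s['position'],4),"gf",s['grasp_force'],"op",round(s['opening'],3))
    print("F,M mean",np.round(L.mean(0),3),"sd",np.round(L.std(0),3))
    print("tool F",np.round(R.T@L.mean(0)[:3],3),"tool M",np.round(R.T@L.mean(0)[3:],3));return L,s
E
python3 -c "
from h import *
avg(8)"
```

```text
t 2.8833 pos [ 0.6255 -0.0664  0.3367] gf 0.0 op 0.765
F,M mean [ 0.1   -0.17  -0.131 -0.034 -0.064  0.001] sd [0.42  0.371 0.328 0.021 0.031 0.024]
tool F [-0.11   0.164  0.131] tool M [-0.073 -0.004 -0.001]
```

>>> send_rows(
  plan=[
    [60,0,0,0.025,0],
    [60,0,0,0.025,0],
    [60,0,0,0.023,0],
    [60,0,0,0.015,0],
    [60,0,0,0,0],
    [60,0,0,0,0],
  ],
)

```text
time_s: 3.38
position: [0.6255, -0.0657, 0.248]
tcp_rot: [[0.428, 0.904, -0.002], [0.904, -0.428, 0.001], [-0.0, -0.002, -1.0]]
force: [0.1, 0.1, 0.0]
opening: 0.769
grasp_force: 0.0
```

```bash
python3 -c "
from h import *
avg(8)
p,d=capture('scene');cv2.imwrite('pics/s2.png',cv2.resize(p[160:290,230:400],(800,600)))"
```

```text
t 3.7833 pos [ 0.6262 -0.0656  0.2494] gf 0.0 op 0.762
F,M mean [ 0.068  0.148  0.248 -0.028 -0.067 -0.003] sd [0.403 0.644 0.268 0.01  0.033 0.026]
tool F [ 0.163 -0.001 -0.248] tool M [-0.072  0.003  0.003]
```

View pics/s2.png

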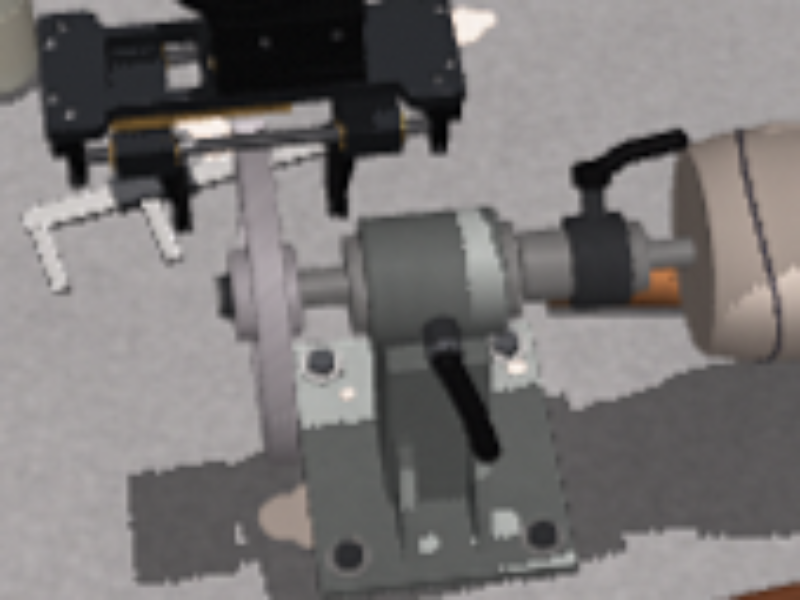

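The rim (about x=258) sits centred between the fingers (185 and 338). I'll close on it and feel.

>>> send_rows(
  plan=[
    [255,0,0,0,0],
    [255,0,0,0,0],
    [255,0,0,0,0],
    [255,0,0,0,0],
    [255,0,0,0,0],
    [255,0,0,0,0],
    [255,0,0,0,0],
    [255,0,0,0,0],
    [255,0,0,0,0],
    [255,0,0,0,0],
    [255,0,0,0,0],
    [255,0,0,0,0],
    [255,0,0,0,0],
    [255,0,0,0,0],
    [255,0,0,0,0],
    [255,0,0,0,0],
    [255,0,0,0,0],
    [255,0,0,0,0],
  ],
)

```text
time_s: 5.33
position: [0.6244, -0.065, 0.2482]
tcp_rot: [[0.428, 0.904, -0.003], [0.904, -0.428, 0.001], [-0.001, -0.004, -1.0]]
force: [-4.7, 2.1, 1.5]
opening: 0.178
grasp_force: 30.0
```

```bash
python3 -c "
from h import *
avg(14)"
```

```text
t 6.0333 pos [ 0.6244 -0.065   0.2482] gf 29.9550714297402 op 0.175
F,M mean [-5.059  1.703  1.61   0.262  0.687 -0.023] sd [0.511 0.42  0.49  0.024 0.033 0.021]
tool F [-0.625 -5.308 -1.59 ] tool M [ 0.733 -0.057  0.023]
```

Before turning, I'll write a helper that gives the arc steps.

```bash
python3 -c "
from numpy import *
def arc(a,b,n,R=.082):
    t=radians(linspace(a,b,n+1));return [[255,round(x,4),0,round(z,4),0] for x,z in zip(diff(R*sin(t)),diff(-R*cos(t)))]
print(arc(0,50,18))"
```

```text
[[255, np.float64(0.004), 0, np.float64(0.0001), 0], [255, np.float64(0.004), 0, np.float64(0.0003), 0], [255, np.float64(0.0039), 0, np.float64(0.0005), 0], [255, np.float64(0.0039), 0, np.float64(0.0007), 0], [255, np.float64(0.0039), 0, np.float64(0.0009), 0], [255, np.float64(0.0038), 0, np.float64(0.001), 0], [255, np.float64(0.0038), 0, np.float64(0.0012), 0], [255, np.float64(0.0037), 0, np.float64(0.0014), 0], [255, np.float64(0.0036), 0, np.float64(0.0016), 0], [255, np.float64(0.0036), 0, np.float64(0.0018), 0], [255, np.float64(0.0035), 0, np.float64(0.0019), 0], [255, np.float64(0.0034), 0, np.float64(0.0021), 0], [255, np.float64(0.0033), 0, np.float64(0.0023), 0], [255, np.float64(0.0032), 0, np.float64(0.0024), 0], [255, np.float64(0.003), 0, np.float64(0.0026), 0], [255, np.float64(0.0029), 0, np.float64(0.0027), 0], [255, np.float64(0.0028), 0, np.float64(0.0029), 0], [255, np.float64(0.0026), 0, np.float64(0.003), 0]]
```

>>> send_rows(
  plan=[
    [255,0.004,-0.0005,0.0001,0],
    [255,0.004,-0.0005,0.0003,0],
    [255,0.0039,-0.0005,0.0005,0],
    [255,0.0039,0,0.0007,0],
    [255,0.0039,0,0.0009,0],
    [255,0.0038,0,0.001,0],
    [255,0.0038,0,0.0012,0],
    [255,0.0037,0,0.0014,0],
    [255,0.0036,0,0.0016,0],
    [255,0.0036,0,0.0018,0],
    [255,0.0035,0,0.0019,0],
    [255,0.0034,0,0.0021,0],
    [255,0.0033,0,0.0023,0],
    [255,0.0032,0,0.0024,0],
    [255,0.003,0,0.0026,0],
    [255,0.0029,0,0.0027,0],
    [255,0.0028,0,0.0029,0],
    [255,0.0026,0,0.003,0],
  ],
)

```text
time_s: 7.53
position: [0.6517, -0.0095, 0.2207]
tcp_rot: [[0.428, 0.904, 0.001], [0.904, -0.428, -0.004], [-0.003, 0.003, -1.0]]
force: [-5.6, -1.2, 7.6]
opening: 0.181
grasp_force: 30.0
```

>>> send_rows(
  plan=[
    [255,0,0,0,0],
    [255,0,0,0,0],
    [255,0,0,0,0],
    [255,0,0,0,0],
    [255,0,0,0,0],
    [255,0,0,0,0],
    [255,0,0,0,0],
    [255,0,0,0,0],
    [255,0,0,0,0],
    [255,0,0,0,0],
    [255,0,0,0,0],
    [255,0,0,0,0],
    [255,0,0,0,0],
    [255,0,0,0,0],
    [255,0,0,0,0],
    [255,0,0,0,0],
    [255,0,0,0,0],
    [255,0,0,0,0],
  ],
)

```text
time_s: 9.03
position: [0.6521, -0.008, 0.2192]
tcp_rot: [[0.428, 0.904, 0.002], [0.904, -0.428, 0.0], [0.001, 0.002, -1.0]]
force: [3.2, -1.8, 2.4]
opening: 0.179
grasp_force: 30.0
```

```bash
python3 -c "
from h import *
L,s=avg(16)
C=np.array([.625,-.064,.170]);R=s['tcp_rot'];m=L.mean(0)
g=s['position']-.005*R[:,2];print('theta',np.degrees(np.arctan2((g-C)@R[:,0],g[2]-C[2])),'rad',np.hypot((g-C)@R[:,0],g[2]-C[2]))
b=np.r_[0,0,0,R@[-.072,0,0]];m=m-b
f=g-.15*R[:,2]
# moment about shaft, sense theta+ = -tool y
M=m[3:]+np.cross(f-C,m[:3]);print('T',-M@R[:,1],'T force only',-np.cross(g-C,m[:3])@R[:,1])
"
```

```text
t 9.8333 pos [ 0.652  -0.008   0.2194] gf 30.005973956358503 op 0.181
F,M mean [ 4.484 -1.296  2.159 -0.727 -1.027 -0.271] sd [0.825 0.516 0.488 0.038 0.122 0.028]
tool F [ 0.748  4.611 -2.151] tool M [-1.239 -0.218  0.27 ]
theta 48.85290351672686 rad 0.0826018239846089
T 0.23714566461874392 T force only -0.09320730366078527
```

The pads carry twist, so I need the total moment and its reference point. I'll release slightly and press one finger sideways against the rim to get the lever arm.

>>> send_rows(
  plan=[
    [167,0,0,0,0],
    [167,0,0,0,0],
    [167,0,0,0,0],
    [167,0,0,0,0],
    [167,0,0.003,0,0],
    [167,0,0.003,0,0],
    [167,0,0.003,0,0],
    [167,0,0,0,0],
    [167,0,0,0,0],
  ],
)

```text
time_s: 10.58
position: [0.6584, -0.0113, 0.2185]
tcp_rot: [[0.428, 0.904, -0.003], [0.904, -0.428, 0.001], [-0.0, -0.004, -1.0]]
force: [-3.0, 0.9, -0.6]
opening: 0.349
grasp_force: 1.7
```

```bash
python3 -c "
from h import *
L,s=avg(10)"
```

```text
t 11.0833 pos [ 0.6585 -0.0113  0.2184] gf 2.628561370074749 op 0.344
F,M mean [-3.931  2.776 -2.169  0.361  0.485 -0.049] sd [0.554 0.355 0.782 0.043 0.065 0.038]
tool F [ 0.828 -4.734  2.182] tool M [0.593 0.119 0.048]
```

The contact reading gives a lever arm of about 0.142 m, so T is about -0.09 N m at 0° and +0.2 at 49°. The heavy side started roughly 15° from the top and needs about 147° more in the +θ direction. I'll go over to the -50° side and regrip there.

>>> send_rows(
  plan=[
    [108,0,-0.008,0,0.012],
    [108,0,0,0,0],
    [108,0,0,-0.015,0],
    [108,0,0,-0.03,0],
    [108,0,0,-0.03,0],
    [108,-0.025,0,0,0],
    [108,-0.035,0,0,0],
    [108,-0.035,0,0,0],
    [108,-0.03,0,0,0],
    [108,0,0,0,0],
    [108,0,0,0,0],
  ],
)

```text
time_s: 12.0
position: [0.5981, -0.1231, 0.2954]
tcp_rot: [[0.442, 0.897, 0.004], [0.897, -0.442, -0.002], [0.0, 0.004, -1.0]]
force: [-0.4, 1.0, -0.2]
opening: 0.575
grasp_force: 0.0
```

Run:
```python
from h import *
L,s=avg(8)
R=s['tcp_rot'];print(np.round(R,4));print("move",R.T@(np.array([.5971,-.1207,.2178])-s['position']))
p,d=capture('scene');cv2.imwrite('pics/s3.png',cv2.resize(p[160:290,230:400],(800,600)))
```

```text
t 12.4 pos [ 0.5979 -0.1199  0.2941] gf 0.0 op 0.578
F,M mean [ 0.205  0.148 -0.027 -0.025 -0.062 -0.01 ] sd [0.604 0.503 0.508 0.031 0.039 0.036]
tool F [0.223 0.12  0.027] tool M [-0.067  0.004  0.01 ]
[[ 4.372e-01  8.994e-01  2.000e-04]
 [ 8.994e-01 -4.372e-01 -1.000e-04]
 [ 0.000e+00  2.000e-04 -1.000e+00]]
move [-0.00105715 -0.00037735  0.07628892]
```

View pics/s3.png

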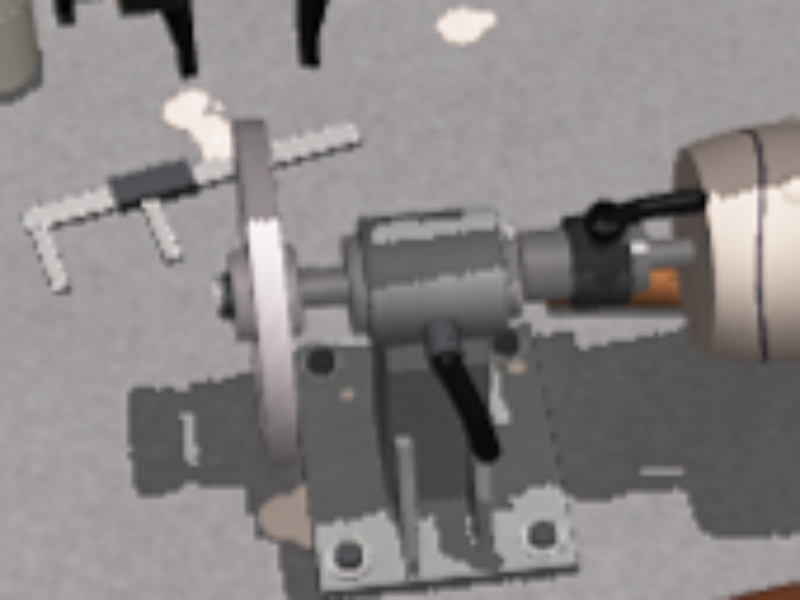

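The gripper is above and behind the rim, and the chuck key lever has turned with the shaft. I'll descend and grip at -50°.

>>> send_rows(
  plan=[
    [108,0,0,0.025,0],
    [108,0,0,0.025,0],
    [108,0,0,0.018,0],
    [108,0,0,0.008,0],
    [108,0,0,0,0],
    [255,0,0,0,0],
    [255,0,0,0,0],
    [255,0,0,0,0],
    [255,0,0,0,0],
    [255,0,0,0,0],
    [255,0,0,0,0],
    [255,0,0,0,0],
    [255,0,0,0,0],
    [255,0,0,0,0],
    [255,0,0,0,0],
    [255,0,0,0,0],
    [255,0,0,0,0],
    [255,0,0,0,0],
  ],
)

```text
time_s: 13.95
position: [0.5982, -0.1211, 0.2187]
tcp_rot: [[0.439, 0.899, 0.002], [0.899, -0.439, -0.001], [0.0, 0.002, -1.0]]
force: [1.6, -0.9, 4.6]
opening: 0.182
grasp_force: 30.0
```

```bash
cat >> h.py <<'E'
def feel(n):
    L,s=avg(n);R=s['tcp_rot'];m=L.mean(0)
    C=np.array([.6248,-.0641,.170]);g=s['position']-.005*R[:,2];r=g-C
    print('theta',np.degrees(np.arctan2(r@R[:,0],r[2])),'rad',np.hypot(r@R[:,0],r[2]))
    m[3:]-=R@[-.07,0,0]
    for l in(.135,.143,.15):
        print('L',l,'T',-(m[3:]+np.cross(r-l*R[:,2],m[:3]))@R[:,1])
    print('T force only',-np.cross(r,m[:3])@R[:,1])
E
python3 -c "
from h import *
feel(14)"
python3 -c "
from numpy import *
def arc(a,b,n,R=.082):
    t=radians(linspace(a,b,n+1));return [[255,float(round(x,4)),0,float(round(z,4)),0] for x,z in zip(diff(R*sin(t)),diff(-R*cos(t)))]
a=arc(-50,50,36);print(a[:18]);print(a[18:])"
```

```text
t 14.65 pos [ 0.5981 -0.1212  0.2185] gf 30.004027493996546 op 0.181
F,M mean [ 2.387 -1.417  4.061 -0.431 -0.75   0.181] sd [0.666 0.699 0.664 0.058 0.086 0.026]
tool F [-0.227  2.773 -4.056] tool M [-0.863 -0.059 -0.181]
theta -49.66395923083945 rad 0.08265900458229535
L 0.135 T 0.27121749773742015
L 0.143 T 0.2693988406068399
L 0.15 T 0.26780751561758226
T force only 0.24339592880397656
[[255, 0.0026, 0, -0.003, 0], [255, 0.0028, 0, -0.0029, 0], [255, 0.0029, 0, -0.0027, 0], [255, 0.003, 0, -0.0026, 0], [255, 0.0032, 0, -0.0024, 0], [255, 0.0033, 0, -0.0023, 0], [255, 0.0034, 0, -0.0021, 0], [255, 0.0035, 0, -0.0019, 0], [255, 0.0036, 0, -0.0018, 0], [255, 0.0036, 0, -0.0016, 0], [255, 0.0037, 0, -0.0014, 0], [255, 0.0038, 0, -0.0012, 0], [255, 0.0038, 0, -0.001, 0], [255, 0.0039, 0, -0.0009, 0], [255, 0.0039, 0, -0.0007, 0], [255, 0.0039, 0, -0.0005, 0], [255, 0.004, 0, -0.0003, 0], [255, 0.004, 0, -0.0001, 0]]
[[255, 0.004, 0, 0.0001, 0], [255, 0.004, 0, 0.0003, 0], [255, 0.0039, 0, 0.0005, 0], [255, 0.0039, 0, 0.0007, 0], [255, 0.0039, 0, 0.0009, 0], [255, 0.0038, 0, 0.001, 0], [255, 0.0038, 0, 0.0012, 0], [255, 0.0037, 0, 0.0014, 0], [255, 0.0036, 0, 0.0016, 0], [255, 0.0036, 0, 0.0018, 0], [255, 0.0035, 0, 0.0019, 0], [255, 0.0034, 0, 0.0021, 0], [255, 0.0033, 0, 0.0023, 0], [255, 0.0032, 0, 0.0024, 0], [255, 0.003, 0, 0.0026, 0], [255, 0.0029, 0, 0.0027, 0], [255, 0.0028, 0, 0.0029, 0], [255, 0.0026, 0, 0.003, 0]]
```

>>> send_rows(
  plan=[
    [255,0.0026,0,-0.003,0],
    [255,0.0028,0,-0.0029,0],
    [255,0.0029,0,-0.0027,0],
    [255,0.003,0,-0.0026,0],
    [255,0.0032,0,-0.0024,0],
    [255,0.0033,0,-0.0023,0],
    [255,0.0034,0,-0.0021,0],
    [255,0.0035,0,-0.0019,0],
    [255,0.0036,0,-0.0018,0],
    [255,0.0036,0,-0.0016,0],
    [255,0.0037,0,-0.0014,0],
    [255,0.0038,0,-0.0012,0],
    [255,0.0038,0,-0.001,0],
    [255,0.0039,0,-0.0009,0],
    [255,0.0039,0,-0.0007,0],
    [255,0.0039,0,-0.0005,0],
    [255,0.004,0,-0.0003,0],
    [255,0.004,0,-0.0001,0],
  ],
)

```text
time_s: 16.15
position: [0.6237, -0.0661, 0.2477]
tcp_rot: [[0.439, 0.899, -0.004], [0.899, -0.439, -0.004], [-0.005, -0.002, -1.0]]
force: [-0.7, -5.9, 6.9]
opening: 0.178
grasp_force: 30.0
```

>>> send_rows(
  plan=[
    [255,0,0,0,0],
    [255,0,0,0,0],
    [255,0,0,0,0],
    [255,0,0,0,0],
    [255,0,0,0,0],
    [255,0,0,0,0],
    [255,0,0,0,0],
    [255,0,0,0,0],
    [255,0,0,0,0],
    [255,0,0,0,0],
    [255,0,0,0,0],
    [255,0,0,0,0],
    [255,0,0,0,0],
    [255,0,0,0,0],
    [255,0,0,0,0],
    [255,0,0,0,0],
    [255,0,0,0,0],
    [255,0,0,0,0],
  ],
)

```text
time_s: 17.65
position: [0.6246, -0.0642, 0.2477]
tcp_rot: [[0.439, 0.899, -0.001], [0.899, -0.439, -0.0], [-0.001, -0.001, -1.0]]
force: [2.1, -0.9, 6.3]
opening: 0.184
grasp_force: 30.0
```

```bash
python3 -c "
from h import *
feel(14)"
```

```text
t 18.35 pos [ 0.6247 -0.064   0.2477] gf 30.018326641329622 op 0.181
F,M mean [ 2.688 -0.762  5.659 -0.436 -0.444  0.071] sd [0.337 0.597 0.479 0.032 0.034 0.022]
tool F [ 0.493  2.743 -5.663] tool M [-0.59  -0.197 -0.071]
theta 0.009034425259123407 rad 0.0827266998300193
L 0.135 T 0.3043650758301678
L 0.143 T 0.3083096060416737
L 0.15 T 0.3117610699767414
T force only 0.040715774448305736
```

>>> send_rows(
  plan=[
    [255,0.004,0,0.0001,0],
    [255,0.004,0,0.0003,0],
    [255,0.0039,0,0.0005,0],
    [255,0.0039,0,0.0007,0],
    [255,0.0039,0,0.0009,0],
    [255,0.0038,0,0.001,0],
    [255,0.0038,0,0.0012,0],
    [255,0.0037,0,0.0014,0],
    [255,0.0036,0,0.0016,0],
    [255,0.0036,0,0.0018,0],
    [255,0.0035,0,0.0019,0],
    [255,0.0034,0,0.0021,0],
    [255,0.0033,0,0.0023,0],
    [255,0.0032,0,0.0024,0],
    [255,0.003,0,0.0026,0],
    [255,0.0029,0,0.0027,0],
    [255,0.0028,0,0.0029,0],
    [255,0.0026,0,0.003,0],
  ],
)

```text
time_s: 19.85
position: [0.6517, -0.009, 0.2185]
tcp_rot: [[0.439, 0.898, -0.002], [0.898, -0.439, -0.003], [-0.004, -0.001, -1.0]]
force: [0.9, -2.6, 7.7]
opening: 0.183
grasp_force: 29.9
```

>>> send_rows(
  plan=[
    [255,0,0,0,0],
    [255,0,0,0,0],
    [255,0,0,0,0],
    [255,0,0,0,0],
    [255,0,0,0,0],
    [255,0,0,0,0],
    [255,0,0,0,0],
    [255,0,0,0,0],
    [255,0,0,0,0],
    [255,0,0,0,0],
    [255,0,0,0,0],
    [255,0,0,0,0],
    [255,0,0,0,0],
    [255,0,0,0,0],
    [255,0,0,0,0],
    [255,0,0,0,0],
    [255,0,0,0,0],
    [255,0,0,0,0],
  ],
)

```text
time_s: 21.35
position: [0.6521, -0.0079, 0.2176]
tcp_rot: [[0.439, 0.899, -0.002], [0.899, -0.439, -0.0], [-0.001, -0.001, -1.0]]
force: [-1.0, -5.3, 0.5]
opening: 0.18
grasp_force: 29.9
```

```bash
python3 -c "
from h import *
feel(14)"
```

```text
t 22.05 pos [ 0.6521 -0.0078  0.2175] gf 29.961732244942425 op 0.181
F,M mean [-0.687 -5.059  0.077 -1.504 -0.242 -0.258] sd [0.568 0.245 0.54  0.035 0.024 0.032]
tool F [-4.848  1.601 -0.077] tool M [-0.877 -1.246  0.261]
theta 50.00353407949627 rad 0.08167977764913588
L 0.135 T 0.33166121072344495
L 0.143 T 0.29288018841578034
L 0.15 T 0.25894679389657393
T force only -0.25948790392052434
```

W=152°: the fit puts the bottom near W≈192°, about 40° further. I'll regrip at -40° so that the turn ends at the top of the rim.

>>> send_rows(
  plan=[
    [150,0,0,0,0],
    [150,0,0,0,0],
    [150,0,0,-0.015,0],
    [108,0,0,-0.03,0],
    [108,0,0,-0.03,0],
    [108,-0.02,0,0,0],
    [108,-0.035,0,0,0],
    [108,-0.035,0,0,0],
    [108,-0.0255,0,0,0],
    [108,0,0,0,0],
    [108,0,0,0,0],
  ],
)

```text
time_s: 22.97
position: [0.6014, -0.1109, 0.2928]
tcp_rot: [[0.44, 0.898, -0.001], [0.898, -0.44, 0.004], [0.003, -0.002, -1.0]]
force: [0.5, 0.6, 0.7]
opening: 0.575
grasp_force: 0.0
```

Run:
```python
from h import *
L,s=avg(1)
R=s['tcp_rot'];print("move",R.T@(np.array([.6248,-.0641,.2278])-.0527*R[:,0]-s['position']))
def arc(a,b,n,R=.082):
    t=np.radians(np.linspace(a,b,n+1));return [[255,float(round(x,4)),0,float(round(z,4)),0] for x,z in zip(np.diff(R*np.sin(t)),np.diff(-R*np.cos(t)))]
print(arc(-40,0,16))
```

```text
t 23.0167 pos [ 0.6019 -0.1102  0.2929] gf 0.0 op 0.577
F,M mean [ 0.977  0.188  0.82  -0.028 -0.052 -0.023] sd [0. 0. 0. 0. 0. 0.]
tool F [ 0.601  0.794 -0.82 ] tool M [-0.059 -0.003  0.022]
move [-0.0013918   0.000418    0.06522579]
[[255, 0.0028, 0, -0.0022, 0], [255, 0.0029, 0, -0.0021, 0], [255, 0.003, 0, -0.002, 0], [255, 0.0031, 0, -0.0019, 0], [255, 0.0031, 0, -0.0017, 0], [255, 0.0032, 0, -0.0016, 0], [255, 0.0033, 0, -0.0014, 0], [255, 0.0033, 0, -0.0013, 0], [255, 0.0034, 0, -0.0011, 0], [255, 0.0034, 0, -0.001, 0], [255, 0.0035, 0, -0.0009, 0], [255, 0.0035, 0, -0.0007, 0], [255, 0.0035, 0, -0.0005, 0], [255, 0.0036, 0, -0.0004, 0], [255, 0.0036, 0, -0.0002, 0], [255, 0.0036, 0, -0.0001, 0]]
```

>>> send_rows(
  plan=[
    [108,0,0,0.025,0],
    [108,0,0,0.025,0],
    [108,0,0,0.01,0],
    [108,0,0,0.005,0],
    [255,0,0,0,0],
    [255,0,0,0,0],
    [255,0,0,0,0],
    [255,0,0,0,0],
    [255,0,0,0,0],
    [255,0,0,0,0],
    [255,0,0,0,0],
    [255,0,0,0,0],
    [255,0,0,0,0],
    [255,0,0,0,0],
    [255,0,0,0,0],
    [255,0,0,0,0],
    [255,0,0,0,0],
    [255,0,0,0,0],
    [255,0,0,0,0],
    [255,0,0,0,0],
  ],
)

```text
time_s: 24.68
position: [0.6025, -0.1117, 0.2287]
tcp_rot: [[0.439, 0.899, 0.001], [0.899, -0.439, -0.001], [0.0, 0.001, -1.0]]
force: [-0.4, 0.2, 4.9]
opening: 0.183
grasp_force: 29.9
```

```bash
python3 -c "
from h import *
feel(14)"
```

```text
t 25.3833 pos [ 0.6025 -0.1118  0.2286] gf 29.934668286387023 op 0.181
F,M mean [-0.095 -0.287  5.062 -0.157 -0.282  0.165] sd [0.438 0.447 0.321 0.03  0.03  0.025]
tool F [-0.3    0.048 -5.062] tool M [-0.322 -0.017 -0.165]
theta -39.60167851778592 rad 0.08257288143112788
L 0.135 T 0.22380530921222716
L 0.143 T 0.22140795514223013
L 0.15 T 0.21931027033098272
T force only 0.24738879798277166
```

>>> send_rows(
  plan=[
    [255,0.0028,0,-0.0022,0],
    [255,0.0029,0,-0.0021,0],
    [255,0.003,0,-0.002,0],
    [255,0.0031,0,-0.0019,0],
    [255,0.0031,0,-0.0017,0],
    [255,0.0032,0,-0.0016,0],
    [255,0.0033,0,-0.0014,0],
    [255,0.0033,0,-0.0013,0],
    [255,0.0034,0,-0.0011,0],
    [255,0.0034,0,-0.001,0],
    [255,0.0035,0,-0.0009,0],
    [255,0.0035,0,-0.0007,0],
    [255,0.0035,0,-0.0005,0],
    [255,0.0036,0,-0.0004,0],
    [255,0.0036,0,-0.0002,0],
    [255,0.0036,0,-0.0001,0],
    [255,0,0,0,0],
    [255,0,0,0,0],
  ],
)

```text
time_s: 26.88
position: [0.6237, -0.0663, 0.2474]
tcp_rot: [[0.438, 0.899, -0.004], [0.899, -0.438, -0.005], [-0.006, -0.001, -1.0]]
force: [-2.2, -3.8, 5.7]
opening: 0.18
grasp_force: 30.0
```

>>> send_rows(
  plan=[
    [190,0,0,0,0],
    [190,0,0,0,0],
    [190,0,0,0,0],
    [255,0,0,0,0],
    [255,0,0,0,0],
    [255,0,0,0,0],
    [255,0,0,0,0],
    [255,0,0,0,0],
    [255,0,0,0,0],
    [255,0,0,0,0],
    [255,0,0,0,0],
    [255,0,0,0,0],
    [255,0,0,0,0],
    [255,0,0,0,0],
    [255,0,0,0,0],
    [255,0,0,0,0],
    [255,0,0,0,0],
    [255,0,0,0,0],
    [255,0,0,0,0],
    [255,0,0,0,0],
  ],
)

```text
time_s: 28.55
position: [0.6246, -0.0638, 0.2468]
tcp_rot: [[0.439, 0.899, -0.002], [0.899, -0.439, 0.001], [-0.0, -0.002, -1.0]]
force: [-2.3, 2.4, -7.1]
opening: 0.179
grasp_force: 30.0
```

```bash
python3 -c "
from h import *
feel(20)"
```

```text
t 29.55 pos [ 0.6245 -0.0639  0.2468] gf 30.00572718314288 op 0.177
F,M mean [-3.119  3.393 -8.24   0.566  0.35   0.08 ] sd [0.841 0.468 0.637 0.044 0.083 0.024]
tool F [ 1.684 -4.277  8.247] tool M [ 0.562  0.355 -0.081]
theta 0.02779552724057409 rad 0.08181090666996868
L 0.135 T 0.010318192123652698
L 0.143 T 0.02379332108371784
L 0.15 T 0.03558405892377496
T force only 0.13812772494080433
```

T is near zero here. As a check, I'll go 30° past, take a fresh feel there for symmetry with the reading 40° before, and come back.

>>> send_rows(
  plan=[
    [255,0.0036,0,0.0001,0],
    [255,0.0036,0,0.0002,0],
    [255,0.0036,0,0.0004,0],
    [255,0.0035,0,0.0005,0],
    [255,0.0035,0,0.0007,0],
    [255,0.0035,0,0.0009,0],
    [255,0.0034,0,0.001,0],
    [255,0.0034,0,0.0011,0],
    [255,0.0033,0,0.0013,0],
    [255,0.0033,0,0.0014,0],
    [255,0.0032,0,0.0016,0],
    [255,0.0031,0,0.0017,0],
    [255,0,0,0,0],
    [255,0,0,0,0],
    [255,0,0,0,0],
  ],
)

```text
time_s: 30.8
position: [0.6411, -0.0307, 0.2381]
tcp_rot: [[0.438, 0.899, -0.005], [0.899, -0.438, -0.007], [-0.008, -0.001, -1.0]]
force: [-10.4, -4.2, 2.1]
opening: 0.182
grasp_force: 30.0
```

>>> send_rows(
  plan=[
    [160,0,0,0,0],
    [160,0,0,0,0],
    [160,0,0,0,0],
    [160,0,0,0,0],
    [255,0,0,0,0],
    [255,0,0,0,0],
    [255,0,0,0,0],
    [255,0,0,0,0],
    [255,0,0,0,0],
    [255,0,0,0,0],
    [255,0,0,0,0],
    [255,0,0,0,0],
    [255,0,0,0,0],
    [255,0,0,0,0],
    [255,0,0,0,0],
    [255,0,0,0,0],
    [255,0,0,0,0],
    [255,0,0,0,0],
    [255,0,0,0,0],
    [255,0,0,0,0],
  ],
)

```text
time_s: 32.47
position: [0.6429, -0.027, 0.2364]
tcp_rot: [[0.439, 0.899, -0.0], [0.899, -0.439, 0.0], [0.0, -0.001, -1.0]]
force: [-2.8, 2.2, 3.2]
opening: 0.183
grasp_force: 29.9
```

```bash
python3 -c "
from h import *
feel(18)"
```

```text
t 33.3667 pos [ 0.643  -0.0271  0.2363] gf 29.8641995197886 op 0.177
F,M mean [-3.917e+00  3.043e+00  4.241e+00  4.540e-01  5.730e-01  4.000e-03] sd [0.542 0.349 0.522 0.041 0.038 0.028]
tool F [ 1.017 -4.857 -4.239] tool M [ 0.714  0.156 -0.004]
theta 30.046276506926965 rad 0.0824028127070165
L 0.135 T -0.12138799516254771
L 0.143 T -0.11325053807465985
L 0.15 T -0.10613026312275799
T force only -0.10233506169591217
```

Run:
```python
import numpy as np
from scipy.optimize import least_squares
W=np.array([0,49,52,102,152,153.5,191.5,219]);T=np.array([-.086,.232,.268,.31,.27,.22,.032,-.108]);s=np.array([.03,.04,.025,.025,.05,.025,.035,.025])
for sb in(1e-4,.02,.1):
    f=lambda p:np.r_[(p[0]*np.sin(np.radians(W+p[1]))+p[2]-T)/s,(p[2]-.01)/sb,(p[0]-.355)/.04]
    r=least_squares(f,[.35,-15,0],x_scale=[.1,10,.01]);c=np.sqrt(np.diag(np.linalg.inv(r.jac.T@r.jac)))
    print(sb,r.x,c,"bottom W",180-r.x[1],np.round(f(r.x),1))
```

```text
0.0001 [ 3.36670296e-01 -1.34013971e+01  1.00007270e-02] [1.54090879e-02 2.25945779e+00 9.99967731e-05] bottom W 193.40139712794803 [ 0.6 -0.7 -1.9  1.5 -0.7  0.2 -0.3 -1.1  0.  -0.5]
0.02 [  0.3301049  -13.08068084   0.01812254] [0.01760976 2.34450372 0.01056861] bottom W 193.0806808392111 [ 1.  -0.5 -1.7  1.5 -0.7  0.3 -0.1 -0.7  0.4 -0.6]
0.1 [  0.32770102 -12.95954612   0.02109875] [0.01834737 2.3772255  0.01235377] bottom W 192.9595461174197 [ 1.1 -0.5 -1.6  1.6 -0.7  0.4 -0.1 -0.6  0.1 -0.7]
```

The fit puts the bottom at W≈193°, and the wheel is now at about 219°. I'll turn back 26° to θ=4°.

```bash
python3 -c "
import numpy as np
t=np.radians(np.linspace(30,4,12+1))
print([[255,float(round(x,4)),0,float(round(z,4)),0] for x,z in zip(np.diff(.082*np.sin(t)),np.diff(-.082*np.cos(t)))])"
```

```text
[[255, -0.0027, 0, -0.0015, 0], [255, -0.0028, 0, -0.0014, 0], [255, -0.0028, 0, -0.0013, 0], [255, -0.0029, 0, -0.0012, 0], [255, -0.0029, 0, -0.0011, 0], [255, -0.0029, 0, -0.001, 0], [255, -0.003, 0, -0.0009, 0], [255, -0.003, 0, -0.0007, 0], [255, -0.003, 0, -0.0006, 0], [255, -0.0031, 0, -0.0005, 0], [255, -0.0031, 0, -0.0004, 0], [255, -0.0031, 0, -0.0003, 0]]
```

>>> send_rows(
  plan=[
    [255,-0.0027,0,-0.0015,0],
    [255,-0.0028,0,-0.0014,0],
    [255,-0.0028,0,-0.0013,0],
    [255,-0.0029,0,-0.0012,0],
    [255,-0.0029,0,-0.0011,0],
    [255,-0.0029,0,-0.001,0],
    [255,-0.003,0,-0.0009,0],
    [255,-0.003,0,-0.0007,0],
    [255,-0.003,0,-0.0006,0],
    [255,-0.0031,0,-0.0005,0],
    [255,-0.0031,0,-0.0004,0],
    [255,-0.0031,0,-0.0003,0],
  ],
)

```text
time_s: 34.37
position: [0.629, -0.0553, 0.2465]
tcp_rot: [[0.439, 0.899, 0.003], [0.899, -0.439, 0.007], [0.008, -0.0, -1.0]]
force: [0.8, 10.9, -0.7]
opening: 0.176
grasp_force: 30.0
```

>>> send_rows(
  plan=[
    [255,0,0,0,0],
    [255,0,0,0,0],
    [255,0,0,0,0],
    [255,0,0,0,0],
    [255,0,0,0,0],
    [255,0,0,0,0],
    [255,0,0,0,0],
    [255,0,0,0,0],
    [255,0,0,0,0],
    [255,0,0,0,0],
    [255,0,0,0,0],
    [255,0,0,0,0],
    [255,0,0,0,0],
    [255,0,0,0,0],
    [255,0,0,0,0],
    [255,0,0,0,0],
    [255,0,0,0,0],
    [255,0,0,0,0],
    [255,0,0,0,0],
    [255,0,0,0,0],
  ],
)

```text
time_s: 36.03
position: [0.6282, -0.057, 0.2466]
tcp_rot: [[0.439, 0.899, 0.001], [0.899, -0.439, 0.004], [0.004, -0.001, -1.0]]
force: [-2.3, 5.5, 1.1]
opening: 0.177
grasp_force: 30.0
```

```bash
python3 -c "
from h import *
feel(18)"
```

```text
t 36.9333 pos [ 0.6282 -0.0572  0.2467] gf 30.02788815475469 op 0.182
F,M mean [-1.711  6.473  1.411  1.248  0.025  0.078] sd [0.429 0.46  0.511 0.028 0.028 0.029]
tool F [ 5.073 -4.377 -1.39 ] tool M [ 0.57   1.11  -0.077]
theta 5.550255053525605 rad 0.08205686189057934
L 0.135 T -0.022477281172500117
L 0.143 T 0.0181045053041194
L 0.15 T 0.05361356847116185
T force only 0.40312243449331636
```

T is near zero, with some pad twist left over. I'll take one clean regrip as the final feel.

>>> send_rows(
  plan=[
    [160,0,0,0,0],
    [160,0,0,0,0],
    [160,0,0,0,0],
    [160,0,0,0,0],
    [255,0,0,0,0],
    [255,0,0,0,0],
    [255,0,0,0,0],
    [255,0,0,0,0],
    [255,0,0,0,0],
    [255,0,0,0,0],
    [255,0,0,0,0],
    [255,0,0,0,0],
    [255,0,0,0,0],
    [255,0,0,0,0],
    [255,0,0,0,0],
    [255,0,0,0,0],
    [255,0,0,0,0],
    [255,0,0,0,0],
    [255,0,0,0,0],
    [255,0,0,0,0],
  ],
)

```text
time_s: 38.6
position: [0.6273, -0.0587, 0.247]
tcp_rot: [[0.439, 0.899, -0.001], [0.899, -0.439, 0.0], [-0.0, -0.001, -1.0]]
force: [-3.4, 1.3, -0.6]
opening: 0.179
grasp_force: 29.9
```

```bash
python3 -c "
from h import *
feel(14)"
```

```text
t 39.3 pos [ 0.6273 -0.0587  0.247 ] gf 29.927126222355582 op 0.181
F,M mean [-4.633  1.679 -1.045  0.164  0.624  0.08 ] sd [0.385 0.492 0.497 0.053 0.058 0.029]
tool F [-0.523 -4.899  1.051] tool M [ 0.633 -0.126 -0.08 ]
theta 4.146698757030263 rad 0.08224772716337095
L 0.135 T 0.018955740538978128
L 0.143 T 0.014773220401050167
L 0.15 T 0.011113515280363188
T force only -0.0366386113548912
```

The clean reading is about 0.015 N m, within noise of zero, so the heavy side is at the bottom and the wheel is held. Handing in.

```bash
python3 -c "
from rig import *
print(hand_in())"
```

```text
the job is handed in; nothing more can be done
None
```

By feel, the heavy side of the model is straight down to within about 5°, and the gripper is still holding the handwheel rim; I handed the job in at 39 s of the 72 s allowed.

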